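# Shunt the nut pallet into the locking station

### The arm

A 6-joint arm with a two-finger parallel gripper is mounted at the origin on a cart in front of the work surface, level with it; the furniture and walls round the work are solid. World frame = base frame: x ahead of the robot, y to its left, z up, the work surface at z = 0. Lengths are in m, angles in degrees, forces in N, time in s.
With the tool pointing down it reaches from about 0.4 to 0.825 m from the base axis. Payload 7 kg.
Tool frame: the origin (TCP) lies midway between the tips of the shut fingers; the grasp point (between the pads) lies 19 mm behind it; z points along the fingers, y is the line along which they close (so a half turn about z gives the same grasp; the last joint's range is limited). The gripper opens to 88 mm and grips with 3 to 60 N. Pads are 19 mm wide; open, the fingers measure 130 mm over their backs; the gripper's body (78 mm by 193 mm) begins 47 mm behind the grasp point.
Start: joints at [91.794, 20.546, 0.682, 0, -70.136, -16.507], TCP at [0.171, 0.653, 0.227] pointing down, gripper open.
Joint ranges: [-176.03, 176.03], [-82.01, 121.73], [-58.28, 71.71], [-173.87, 95.51], [-174.79, -0.11], [-173.66, 173.66]. Speed limits (degrees/s): [136.94, 136.94, 172.46, 180, 180, 180].

### API

Orientations are given as a 3x3 rotation matrix whose columns are the frame's x, y, z axes.
In Python, from rig import robot gives the robot as it stands. Calls block until the motion is done:
- robot.goto(position, orientation): joint-space move of the TCP to a pose.
- robot.servo_line(position, ori=None, speed=0.15): straight line of the TCP; ori=None keeps the orientation; speed is the mean speed in m/s.
- robot.movej(angles): joint-space move.
- robot.move_gripper(opening): opening from 0.0 (shut) to 1.0 (fully open); the grip force is fixed at half the most; returns when the fingers have stopped.
- robot.dwell(seconds).
- robot.ik(position, orientation): joint angles nearest the present ones, or None.
- robot.grab_frame(name): name is "side" or "top" or "wrist"; returns (picture, depth): 384x512x3 uint8, red, green, blue; 384x512 float32, m along the optical axis (not along the pixel's ray), 0 where there is no reading.
- robot.camera_info(name): a dict with "vfov" (degrees; the focal length in pixels is half the picture's height over the tangent of half this angle, whatever the lens; pixels are square), "cx", "cy" (the principal point, pixels), "k1" (the pictures are not rectified: a ray, as slopes to the right and down, at radius r is drawn at 1 + k1 r^2 times it, then the intrinsics apply), "view" (4x4, takes a point from world to camera coordinates); the wrist camera has in their place "T_tool_cam" (4x4, takes a point from camera to tool coordinates, whose origin is the TCP and whose axes are the flange's). Camera axes: x right, y down, z forward; pixel columns grow to the right and rows downward; lengths in m; the calibration is good to about 2 mm. A picture is of the moment at which its call begins: read the wrist's pose just before it. camera_info takes no time and is no camera call.
A pose or a line that the arm cannot do raises robot.Unreachable and nothing moves.
- robot.job_done(): hands the job in; it is judged then, once.
Readings, each from a call of its own:
- robot.read_t(): time.
- robot.read_qpos(): joint angles.
- robot.read_qvel(): joint speeds.
- robot.read_effort(): joint torques, N m.
- robot.read_position(): TCP position.
- robot.read_tcp_rot(): TCP orientation.
- robot.read_force(): force on the tool from outside, world axes, zero at the start.
- robot.read_ft_torque(): the same for the moment, N m.
- robot.read_grip_width(): opening from 0.0 (shut) to 1.0 (fully open).
- robot.read_finger_force(): force on a finger pad.
Only numpy, scipy, OpenCV 4.12 (cv2) and the standard library are available. Lean on these libraries where they do the work, as an engineer would, in place of code of your own. Each camera call takes 0.05 s, during which the arm holds its last target. There are 200 camera calls.

### The job

The part wanted next is the clamping nut. Draw out the lock bolt of the four-place transfer tray, slide the captive pallets round one at a time, each into whichever place is empty, until the pallet that carries the nut sits fully home in the locking corner, and then push the bolt fully home to lock it there. Leave the other things on the bench where they lie.

Things in the scene. Friction and masses are not known exactly. Their poses are not given: they have to be found in the camera images.
- tray: Square transfer tray fixed to the bench, 149 mm outside, 133 mm inside, with four places centred at (+-34, +-34) mm in its x, y and no walls between them. Origin: centre of its underside; x away from the robot, y left, along its walls. Strips on the walls, top 18.5 mm above the bench, overhang the pallets by 5 mm so that they cannot be lifted out. At the start the near right place is empty.
- station (a point): The locking station, the far left place at (+34, +34) mm in the tray: the point, 6 mm above the bench, where a pallet's origin lies when it is fully home in that corner. In the tray there are 3 mm of play in all along x and along y; the slideways are oiled, a pallet takes only 1 to 2 N to slide.
- pallet_nut: Dark steel pallet 65 x 65 x 7 mm carrying fast in its middle the slotted clamping nut, a ring 50 mm across (54 over the lugs), from 21.5 to 45.5 mm above the bench: push it by the nut. Origin: centre of the pallet's underside; axes as the tray's. Starts near left or far right. Each pallet's (+x, +y) corner is cut off at 45 degrees with an 11 mm wide slot for the bolt.
- pallet_a: The same pallet carrying fast in its middle an upright spring collet in a 33 mm round cup; the cup reaches 31 mm and the collet (32 mm across near its top) 66 mm above the bench: push or grip it there. Starts in the locking station, held by the bolt.
- pallet_b: A second pallet with a collet, like pallet_a. Starts near left or far right, where the nut's pallet is not.
- lock_bolt (a joint): Lock bolt, a 7 mm wide bar with a knob, sliding on the diagonal of the tray's far left corner. 0 = fully home, nose 11 mm deep in the slot of the pallet in the locking station; 0.016 m = drawn, away from the tray along its (+x, +y). Clears the pallets when drawn over 12 mm. Stays where it is left (2.5 N friction); a pallet in the station that is not home blocks it.
- bolt_knob (a point): Centre of the bolt's black upright knob, 18 mm in diameter, 26 mm high, from 22 to 48 mm above the bench; it moves with the bolt. With the bolt home it is at (+88, +88) mm in the tray's x, y.
- hex_key: Bystander: long hex key 140 mm, 9 mm high, lying left of the tray
- pencil: Bystander: flat red carpenter's pencil 153 mm, 8 mm high, lying right of the tray
- tape_measure: Bystander: yellow tape measure 36 x 76 x 66 mm, farther left
- parts_tin: Bystander: round tin of screws, 89 mm across, 32 mm high, at the left

How it is judged (in metres and radians):
On the way, in this order (a step that is already met when the one before it is completed fails the run):
1. the lock bolt is drawn (more than 12 mm) (value of joint lock_bolt above 0.012 m), for 0.2 s.
2. the pallet with the nut is in the locking station, within 4.5 mm of home (horizontal distance between pallet_nut and station below 0.0045 m), for 0.2 s.
At the end, for the whole second after the job is handed in: The nut's pallet is within 4.5 mm of home in the locking station and at rest, the lock bolt is within 3 mm of fully home in its slot, and all three pallets lie flat in the tray (no more than 3 mm above its floor) (horizontal distance between pallet_nut and station below 0.0045 m and z of each of pallet_nut, pallet_a, pallet_b in the frame of tray below 0.009 m and value of joint lock_bolt below 0.003 m and linear speed of pallet_nut below 0.02 m/s); the robot touches nothing.
It fails at once if the hex key, pencil, tape measure or tin is moved by more than 30 mm (distance of any of hex_key, pencil, tape_measure, parts_tin from where it was at the start of the episode above 0.03 m).
It also fails if it takes over 69 s, if anything falls off the work surface, if the arm or the gripper's body presses on something with over 40 N, if the wrist force passes 120 N, or if a joint passes its speed limit or range.

## Working session

There is one attempt and no reset: what is moved stays moved. The work goes in short steps, each a Python script; the robot and the scene stay as the last script left them, time stands still between calls to the robot, and variables do not carry over. Pictures are saved under pics/ and viewed, at most 10 in all, crops included, and the job is handed in when it is done.

```bash
ls; mkdir -p pics; cat > h.py <<'E'
import numpy as np, cv2
from rig import robot
def cloud(name):
    ci=robot.camera_info(name)
    if 'view' in ci: T=np.linalg.inv(np.array(ci['view']))
    else:
        W=np.eye(4);W[:3,:3]=robot.read_tcp_rot();W[:3,3]=robot.read_position();T=W@np.array(ci['T_tool_cam'])
    im,d=robot.grab_frame(name)
    f=im.shape[0]/2/np.tan(np.radians(ci['vfov']/2))
    v,u=np.mgrid[:im.shape[0],:im.shape[1]]
    K=np.array([[f,0,ci['cx']],[0,f,ci['cy']],[0,0,1.]])
    p=cv2.undistortPoints(np.stack([u,v],-1).reshape(-1,1,2).astype(float),K,np.array([ci['k1'],0,0,0,0.])).reshape(*u.shape,2)
    P=np.dstack([p[...,0]*d,p[...,1]*d,d])@T[:3,:3].T+T[:3,3]
    P[d<=0]=np.nan
    return im,P
E
python3 - <<'E'
from h import *
print(robot.read_t(),robot.read_tcp_rot().round(3))
for n in('top','side'):
    im,P=cloud(n); np.save(f'pics/{n}.npy',P); cv2.imwrite(f'pics/{n}.png',im[...,::-1])
a=np.vstack([cv2.imread('pics/top.png'),])
E
```

```text
pics
0.0 [[ 0.967 -0.254 -0.   ]
 [-0.254 -0.967 -0.002]
 [ 0.     0.002 -1.   ]]
```

View pics/top.png

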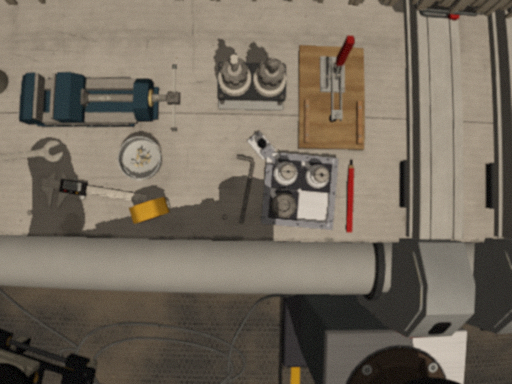

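View pics/side.png

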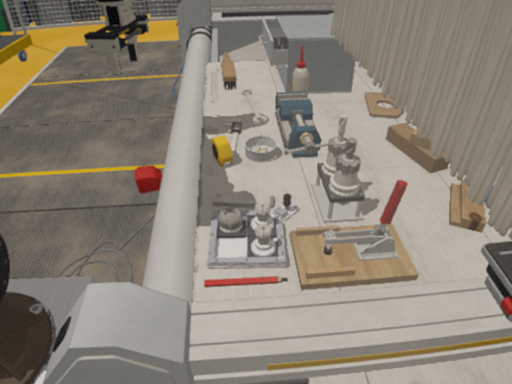

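The top view puts the nut near left (284,206), with collets far left (286,174) and far right (318,176). The empty white floor is near right (312,206) and the knob is at about (258,140). The plan is B (far right) to near right, A (far left) to far right, then the nut (near left) to far left. First I'll take a closer look with the wrist camera.

```bash
python3 - <<'E'
from h import *
P=np.load('pics/top.npy')
for u,v in[(258,140),(286,174),(318,176),(284,206),(312,206),(267,152),(336,154),(265,225),(334,227),(340,100),(347,45),(250,85),(245,190),(350,200)]: print((u,v),P[v,u].round(3))
print(robot.camera_info('wrist'))
c=P[190,301]; print(c)
R=np.array([[0,1,0],[1,0,0],[0,0,-1.]])
R2=np.array([[1,0,0],[0,-1,0],[0,0,-1.]])
for r in(R,-R*[1,1,-1],R2,R2*[-1,-1,1]): print(robot.ik([c[0]-.06,c[1],.3],r))
E
```

```text
(258, 140) [0.549 0.314 0.046]
(286, 174) [0.481 0.259 0.065]
(318, 176) [0.478 0.195 0.064]
(284, 206) [0.418 0.259 0.04 ]
(312, 206) [0.419 0.197 0.006]
(267, 152) [nan nan nan]
(336, 154) [ 0.53   0.146 -0.001]
(265, 225) [0.378 0.294 0.001]
(334, 227) [0.376 0.149 0.003]
(340, 100) [0.632 0.151 0.059]
(347, 45) [0.706 0.163 0.172]
(250, 85) [0.654 0.332 0.07 ]
(245, 190) [0.45  0.337 0.003]
(350, 200) [0.433 0.117 0.009]
{'vfov': 60.495923101519615, 'cx': 250.10854787638726, 'cy': 186.93135216037015, 'k1': -0.010023996587779388, 'T_tool_cam': array([[ 6.87425010e-04, -9.58317687e-01, -2.85703936e-01,
         7.75444084e-02],
       [ 9.99999762e-01,  6.74930898e-04,  1.42198355e-04,
         4.22365768e-04],
       [ 5.65592148e-05, -2.85703966e-01,  9.58317923e-01,
        -1.58236568e-01],
       [ 0.00000000e+00,  0.00000000e+00,  0.00000000e+00,
         1.00000000e+00]])}
[0.45187783 0.22051724 0.00550223]
[ 54.61563196  -3.89195976 -19.01778169   0.         -74.87417807
 125.38436804]
[ 54.61563196  -3.89195976 -19.01778169   0.         -74.87417807
 -54.61563196]
[ 54.61563196  -3.89195976 -19.01778169   0.         -74.87417807
  35.38436804]
[  54.61563196   -3.89195976  -19.01778169    0.          -74.87417807
 -144.61563196]
```

```bash
python3 - <<'E'
from h import *
R2=np.array([[1,0,0],[0,-1,0],[0,0,-1.]])
robot.goto([.505,.24,.25],R2)
im,P=cloud('wrist'); np.save('pics/w1.npy',P); cv2.imwrite('pics/w1.png',cv2.resize(im[...,::-1],None,fx=1.5,fy=1.5)); print(robot.read_t())
g=5e-4
def band(z0,z1,box):
    x0,x1,y0,y1=box; m=(P[...,2]>z0)&(P[...,2]<z1)&(P[...,0]>x0)&(P[...,0]<x1)&(P[...,1]>y0)&(P[...,1]<y1); return P[m][:,:2]
for nm,z0,z1,b in[('knob',.043,.053,(.51,.58,.28,.35)),('FL',.06,.07,(.45,.51,.23,.29)),('FR',.06,.07,(.45,.51,.165,.225)),('nut',.04,.05,(.385,.45,.23,.29)),('rim',.0145,.0225,(.36,.54,.13,.32))]:
    q=band(z0,z1,b)
    if len(q)<5: print(nm,len(q)); continue
    print(nm,len(q),(q.min(0)+q.max(0))/2,np.ptp(q,axis=0),cv2.minEnclosingCircle(q.astype(np.float32)),cv2.minAreaRect(q.astype(np.float32)))
E
```

```text
2.075
knob 228 [0.54642084 0.30566524] [0.01748451 0.01737699] ((0.5464667081832886, 0.30571144819259644), 0.009206702932715416) ((0.5465184450149536, 0.30559495091438293), (0.01720121130347252, 0.0173037089407444), 86.1532211303711)
FL 620 [0.48764047 0.25555068] [0.03194558 0.0306101 ] ((0.48764991760253906, 0.25529202818870544), 0.016096170991659164) ((0.488012433052063, 0.2551848590373993), (0.030839061364531517, 0.030783649533987045), 24.48320198059082)
FR 600 [0.48272002 0.18875893] [0.03141067 0.03080981] ((0.48279476165771484, 0.1888386756181717), 0.016026606783270836) ((0.4833000600337982, 0.188968226313591), (0.030757814645767212, 0.031069623306393623), 47.2588005065918)
nut 949 [0.42189605 0.26019756] [0.04751944 0.04736497] ((0.4218822121620178, 0.26006245613098145), 0.024705832824110985) ((0.4219599962234497, 0.26008355617523193), (0.04738149419426918, 0.047390054911375046), 88.88993835449219)
rim 5269 [0.456344  0.2263646] [0.16625878 0.16275809] ((0.4556065499782562, 0.22765901684761047), 0.109285868704319) ((0.45632755756378174, 0.23128369450569153), (0.1634840965270996, 0.15764601528644562), 85.711181640625)
```

View pics/w1.png

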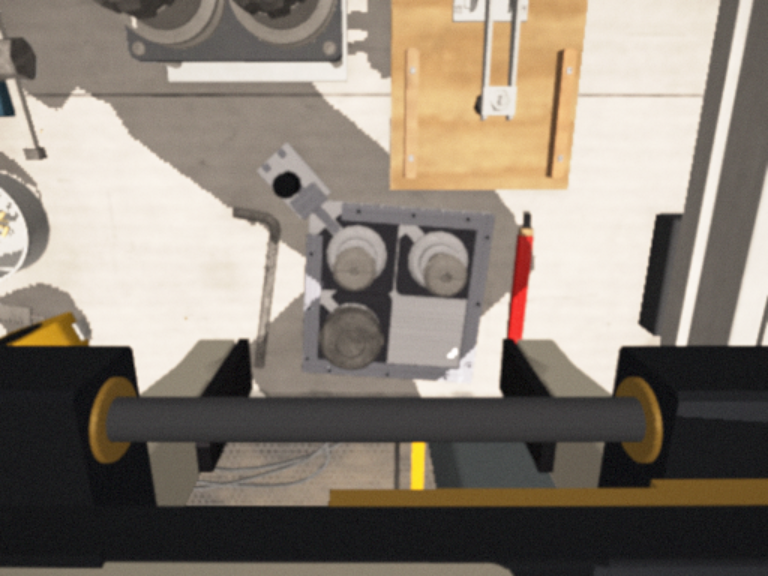

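The wrist view shows the tray with its far-left corner at about (335,205) and the knob at (287,185). The nut is at (352,335) and the collets at (355,265) and (443,270). Knob, collet and nut centres all agree on a tray centre of (0.452,0.224) and a yaw of about -4.2°. Next I'll draw the bolt.

```bash
cat >> h.py <<'E'
C=np.array([.4523,.2244]); yaw=np.radians(-4.2); c,s=np.cos(yaw),np.sin(yaw)
RZ=np.array([[c,-s,0],[s,c,0],[0,0,1]])
RY=RZ@np.array([[1,0,0],[0,-1,0],[0,0,-1.]])      # closes along tray y
RX=RZ@np.array([[0,-1,0],[-1,0,0],[0,0,-1.]])     # closes along tray x
def w(x,y,z): return np.r_[C+RZ[:2,:2]@[x,y],z]
def tr(): return RZ[:2,:2].T@(robot.read_position()[:2]-C)
def st(m): print(m,'t',round(robot.read_t(),2),'tray',(1e3*tr()).round(1),'z',round(robot.read_position()[2],4),'F',(RZ.T@robot.read_force()).round(1),'grip',round(robot.read_grip_width(),3),round(robot.read_finger_force(),1),flush=True)
E
python3 - <<'E'
from h import *
for f in('pics/top.npy','pics/w1.npy'):
    P=np.load(f).reshape(-1,3); m=(P[:,2]>.07)&(P[:,2]<.16)&(P[:,0]>.35)&(P[:,0]<.72)&(P[:,1]>.1)&(P[:,1]<.45); q=P[m]
    if len(q): print(f,q.min(0).round(3),q.max(0).round(3))
robot.move_gripper(.5)
robot.goto(w(.088,.088,.09),RY)
robot.servo_line(w(.088,.088,.027)); st('at')
robot.move_gripper(0); st('grip')
robot.servo_line(w(.0983,.0983,.027),speed=.05); st('drawn')
robot.servo_line(w(.0988,.0988,.027),speed=.05); st('drawn')
E
```

```text
pics/top.npy [0.48  0.152 0.07 ] [0.719 0.397 0.159]
pics/w1.npy [0.597 0.157 0.07 ] [0.661 0.394 0.144]
at t 4.28 tray [88.7 88.5] z 0.0286 F [-0.   0.2 -0. ] grip 0.5 0.0
grip t 4.84 tray [88.2 88.8] z 0.0275 F [-2.3  3.2  3. ] grip 0.193 30.0
drawn t 5.28 tray [98.7 99.2] z 0.0275 F [-2.1  2.9  5. ] grip 0.195 30.0
drawn t 5.53 tray [98.8 99.2] z 0.0275 F [-3.3  2.5  6.5] grip 0.199 30.0
```

```bash
cat >> h.py <<'E'
def slide(start,end,R,z,opening,dirn):
    robot.goto(w(*start,.10+z-.036),R); robot.move_gripper(opening)
    robot.servo_line(w(*start,z)); st('at')
    robot.move_gripper(0); st('grip')
    robot.servo_line(w(*end,z),speed=.08); st('moved')
    for k in range(4):
        F=(RZ.T@robot.read_force())[:2]
        if -F@dirn>6: break
        end=np.array(end)+.001*np.array(dirn); robot.servo_line(w(*end,z),speed=.03); st('push')
E
python3 - <<'E'
from h import *
robot.move_gripper(.5); robot.servo_line(w(.0988,.0988,.1),speed=.25)
slide((.0332,-.0332),(-.0325,-.0335),RX,.036,.55,(-1,0))
E
```

```text
at t 8.94 tray [ 33.5 -33.1] z 0.0363 F [-0.6 -0.8  0.7] grip 0.547 0.0
grip t 9.41 tray [ 33.1 -32.9] z 0.0368 F [-4.6  0.7  6.7] grip 0.339 30.0
moved t 10.38 tray [-33.  -33.2] z 0.0367 F [-2.5  0.5  9.7] grip 0.339 30.0
push t 10.63 tray [-33.5 -33. ] z 0.0367 F [ 0.3 -0.4  8.5] grip 0.338 30.0
push t 10.88 tray [-34.4 -32.9] z 0.0367 F [-0.1  0.2  6.5] grip 0.348 30.0
push t 11.13 tray [-35.  -32.8] z 0.0367 F [4.2 0.1 6.8] grip 0.341 30.0
push t 11.38 tray [-35.3 -32.7] z 0.0369 F [ 8.2 -2.2  5.4] grip 0.34 30.0
```

```bash
python3 - <<'E'
from h import *
robot.move_gripper(.55); robot.servo_line(w(-.0345,-.0327,.1),speed=.25)
slide((.0331,.0334),(.0333,-.0325),RY,.036,.55,(0,-1))
robot.move_gripper(.55); robot.servo_line(w(.0333,-.034,.1),speed=.25)
robot.servo_line(w(.1,-.02,.22),RY,speed=.3)
im,P=cloud('wrist'); cv2.imwrite('pics/w2.png',cv2.resize(im[...,::-1],None,fx=1.5,fy=1.5)); st('pic')
for nm,z0,z1,b in[('knob',.043,.053,(.51,.59,.28,.35)),('A',.06,.07,(.45,.51,.165,.225)),('B',.06,.07,(.385,.45,.165,.225)),('nut',.04,.05,(.385,.45,.23,.29))]:
    m=(P[...,2]>z0)&(P[...,2]<z1)&(P[...,0]>b[0])&(P[...,0]<b[1])&(P[...,1]>b[2])&(P[...,1]<b[3]); q=P[m][:,:2]
    if len(q)>5:
        (cc,r)=cv2.minEnclosingCircle(q.astype(np.float32)); print(nm,len(q),(1e3*RZ[:2,:2].T@(np.array(cc)-C)).round(1),r)
E
```

```text
at t 14.58 tray [33.4 33.6] z 0.0364 F [-0.5  0.2  0.4] grip 0.548 0.0
grip t 15.04 tray [33.5 33.9] z 0.0369 F [-1.  -0.5  6.3] grip 0.341 30.0
moved t 16.02 tray [ 34.  -32.9] z 0.0369 F [ 0.7 -2.2  8.9] grip 0.343 30.0
push t 16.27 tray [ 34.1 -33. ] z 0.0369 F [-0.8  1.6  7.1] grip 0.341 30.0
push t 16.52 tray [ 34.2 -33.1] z 0.0369 F [-2.2  5.3  6.5] grip 0.34 30.0
push t 16.77 tray [ 34.4 -33.3] z 0.0371 F [-3.   8.9  6.4] grip 0.345 30.0
pic t 18.41 tray [ 99.1 -20.6] z 0.2183 F [-1.1  0.6  0.4] grip 0.548 0.0
knob 249 [97.8 97.9] 0.009282531216740608
A 650 [ 33.9 -33.4] 0.016319258138537407
B 109 [-43.6 -33.7] 0.012924599461257458
nut 48 [-32.9  29.6] 0.0232531800866127
```

View pics/w2.png

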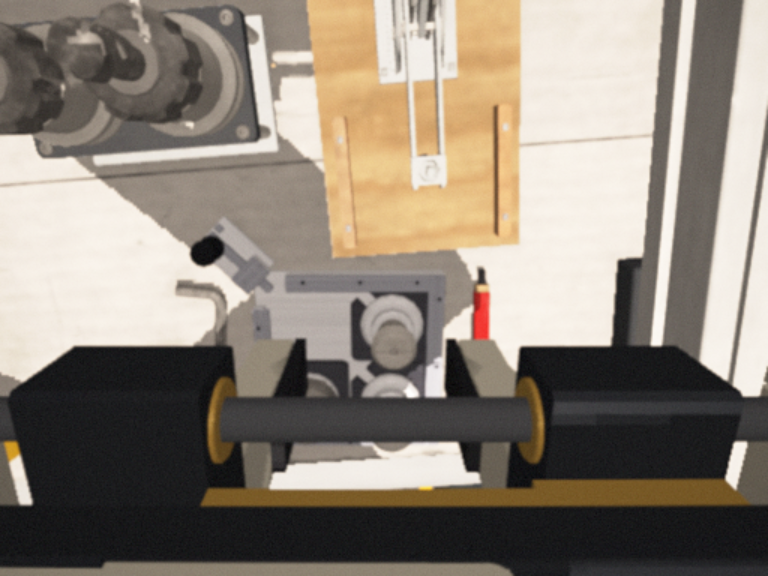

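The picture shows collet A at (393,335), home far right, and the far-left place empty. The bolt is drawn about 14 mm, with its knob at (207,250). Next I'll slide the nut's pallet.

```bash
python3 - <<'E'
from h import *
slide((-.0330,.0337),(.032,.0337),RX,.0255,.98,(1,0))
F=robot.read_force()
robot.servo_line(w(.0345,.0345,.0255),speed=.03); st('side')
E
```

```text
at t 21.43 tray [-32.8  33.9] z 0.0258 F [0.1 0.2 0.2] grip 0.979 0.0
grip t 22.12 tray [-33.   33.7] z 0.0257 F [-2.2 -0.3  4.2] grip 0.556 30.0
moved t 23.08 tray [33.1 34. ] z 0.0257 F [-5.1  0.9  8.1] grip 0.559 30.0
push t 23.33 tray [33.2 33.9] z 0.0257 F [-11.    3.5  12.3] grip 0.557 30.0
side t 23.58 tray [33.2 34. ] z 0.0256 F [-17.3   2.5  17.7] grip 0.556 30.0
```

```bash
python3 - <<'E'
from h import *
robot.move_gripper(.98); robot.servo_line(w(.0335,.034,.1),speed=.25)
robot.goto(w(.07,.02,.25),RY)
im,P=cloud('wrist'); cv2.imwrite('pics/w3.png',cv2.resize(im[...,::-1],None,fx=1.5,fy=1.5))
for nm,z0,z1,b in[('knob',.043,.053,(.51,.59,.28,.35)),('nut',.04,.05,(.44,.53,.215,.295))]:
    m=(P[...,2]>z0)&(P[...,2]<z1)&(P[...,0]>b[0])&(P[...,0]<b[1])&(P[...,1]>b[2])&(P[...,1]<b[3]); q=P[m][:,:2]
    (cc,r)=cv2.minEnclosingCircle(q.astype(np.float32)); print(nm,len(q),(1e3*RZ[:2,:2].T@(np.array(cc)-C)).round(1),r)
st('')
E
```

```text
knob 220 [98.1 97.9] 0.009024275466799736
nut 1075 [34.2 33.7] 0.02485411800444126
 t 26.36 tray [69.7 19.8] z 0.2491 F [-0.5 -0.5 -0.4] grip 0.979 0.0
```

View pics/w3.png

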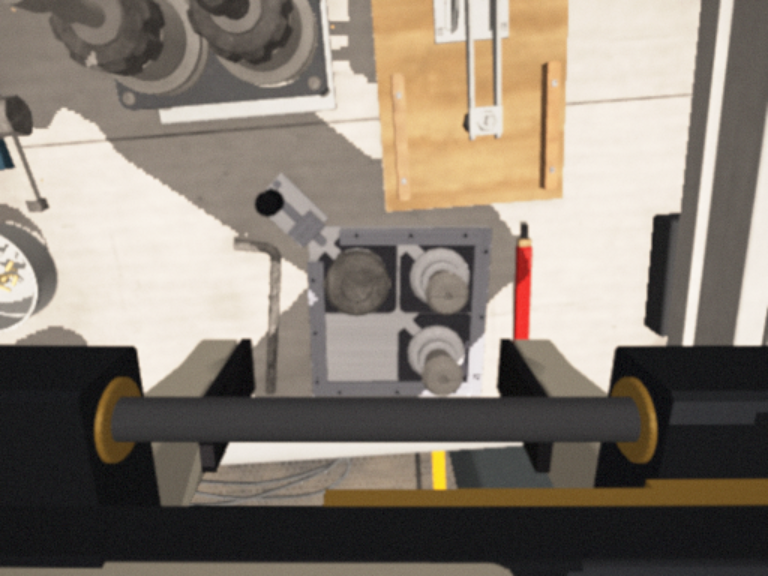

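The nut's pallet is home far left at (358,280), measured at (34.2,33.7) mm. The knob is at (270,202), still drawn. Now I'll push the bolt home.

```bash
python3 - <<'E'
from h import *
robot.move_gripper(.5)
robot.goto(w(.0981,.0981,.09),RY)
robot.servo_line(w(.0981,.0981,.027)); robot.move_gripper(0); st('grip')
p=.088
robot.servo_line(w(p,p,.027),speed=.05); st('in')
for k in range(5):
    F=(RZ.T@robot.read_force())[:2]
    if F.sum()/1.414>12: break
    p-=.0007; robot.servo_line(w(p,p,.027),speed=.03); st('push')
robot.move_gripper(.5); robot.servo_line(w(p,p,.1),speed=.25)
robot.goto(w(.07,.02,.25),RY)
im,P=cloud('wrist'); cv2.imwrite('pics/w4.png',cv2.resize(im[...,::-1],None,fx=1.5,fy=1.5))
for nm,z0,z1,b in[('knob',.043,.053,(.51,.59,.28,.35)),('nut',.04,.05,(.44,.53,.215,.295))]:
    m=(P[...,2]>z0)&(P[...,2]<z1)&(P[...,0]>b[0])&(P[...,0]<b[1])&(P[...,1]>b[2])&(P[...,1]<b[3]); q=P[m][:,:2]
    (cc,r)=cv2.minEnclosingCircle(q.astype(np.float32)); print(nm,len(q),(1e3*RZ[:2,:2].T@(np.array(cc)-C)).round(1),r)
st('')
E
```

```text
grip t 29.11 tray [98.3 98.7] z 0.0275 F [-2.5  2.7  5.2] grip 0.195 30.0
in t 29.54 tray [88.3 88.7] z 0.0275 F [-2.1  4.7  4.3] grip 0.197 30.0
push t 29.79 tray [88.3 88.7] z 0.0276 F [1.3 5.8 1.8] grip 0.194 30.0
push t 30.04 tray [88.2 88.7] z 0.0276 F [ 3.1  7.9 -0.9] grip 0.198 30.0
push t 30.29 tray [88.2 88.6] z 0.0276 F [ 5.7  9.9 -2.5] grip 0.195 30.0
push t 30.54 tray [88.2 88.6] z 0.0277 F [ 8.2 11.3 -5.7] grip 0.194 30.0
knob 214 [87.5 87.6] 0.009064406156539917
nut 1083 [34.2 33.4] 0.02494494616985321
 t 32.42 tray [69.4 19.6] z 0.2487 F [-0.2 -0.1 -0.1] grip 0.502 0.0
```

View pics/w4.png

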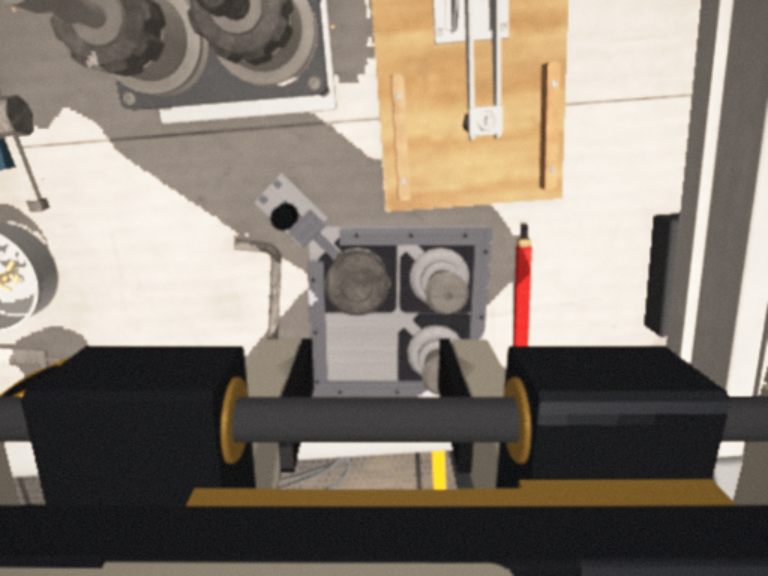

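The knob is back at its home position (285,215), the nut's pallet is home at (358,280), and nothing else has moved.

```bash
python3 -c "
from h import *
print(robot.job_done(),robot.read_t())"
```

```text
the job is handed in; nothing more can be done
the job is handed in; nothing more can be done
```

The job is handed in: the nut's pallet is home in the locking corner with the bolt pushed fully home. The last picture, at 32 s of the 69 s allowed, measured the nut within 1 mm of home; the judge's verdict was not shown.

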